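# Pack out the stage vise and hold it closed

### The job

The sliding jaw of the small vise has a short, spring-returned stroke and cannot reach the white dish holder. Take spacer blocks from the tray one at a time and stand them upright in the vise's channel, side by side between the dish holder and the jaw, until the jaw can close on them; then push the jaw by its fin towards the holder so that spacers and holder are squeezed firmly (about 15 N) against the end stop, and finish while still holding the jaw pushed. Leave spare spacers in the tray and the things nearby where they are.

Things in the scene. Friction and masses are not known exactly. Their poses are not given: they have to be found in the camera images.
- vise: Fixed aluminium vise lying on the bench: base plate 84 (x) x 240 (y) x 12 mm high, with two low side rails (to 20 mm above the bench) that leave a channel 60 mm wide along its y axis. Origin: centre of the underside; the channel floor is 12 mm above it. The dark sliding jaw is at the +y end, the end stop at the -y end; clamping acts along y
- jaw_fin (a point): Centre of the upright grip fin on the sliding jaw, 58 mm above the bench. Fin 30 (x) x 10 (y) x 44 mm high (36 to 80 mm above the bench), same axes as the vise. It stands in the middle of the jaw body, 50 (x) x 28 (y) mm, top 36 mm above the bench; the jaw's clamping face is 14 mm from this point towards the vise's -y
- jaw (a joint): Travel of the jaw in m: 0 = fully open (where its spring returns it), grows as the jaw closes towards the vise's -y, hard end of stroke at 0.036. The return spring pushes back with 1.2 N open to 3.4 N at full stroke. If it reaches 0.036 the gap is still too wide
- stop: Fixed dark steel end stop in the channel, 50 (x) x 14 (y) x 24 mm high, same axes as the vise, bolted at a different place along the channel each time. Origin: centre of its underside, on the channel floor
- holder_mid (a point): Centre of the loose white dish holder, a block 50 (x) x 60 (y) x 22 mm high, 0.16 to 0.28 kg, with a flat glass dish let into its top. It lies on the channel floor against (within 2 mm of) the +y face of the stop, same axes as the vise. The gap from its +y face to the open jaw is 44 to 98 mm, which takes 1 to 3 spacers
- tray: Fixed white tray, 138 (x) x 86 (y) mm, walls 16 mm high, four pockets in two rows of two; floor 6 mm above the bench. Origin: centre of its underside
- spacer1_fin (a point): Centre of the upright grip fin of a loose grey plastic spacer block (four alike, about 60 g). Block 50 (x) x 24 (y) x 24 mm high; fin 30 (x) x 8 (y) x 44 mm high in the middle of its top. This point is 46 mm above the block's underside and 22 mm below the fin's top; the fin's lower end is 22 mm below it. The 24 mm (y) is the thickness that fills the gap. At the start it stands in a tray pocket, underside 6 mm above the bench
- spacer2_fin (a point): Centre of the grip fin of another spacer block, just like spacer1
- spacer3_fin (a point): Centre of the grip fin of another spacer block, just like spacer1
- spacer4_fin (a point): Centre of the grip fin of another spacer block, just like spacer1
- media_bottle: Bystander: small glass jar with white cap, 52 mm across, 95 mm high, origin at the centre of its underside; leave it standing
- dish: Bystander: empty clear culture dish, 90 mm across, 16 mm high, origin under its centre; leave it
- weight: Bystander: steel weight with a knob, 44 mm across, 54 mm high, origin under its centre; leave it

How it is judged:
By the outcome, as a careful person would: the job done as asked, in the order asked, and still so for the second after the job is handed in, while the arm keeps its last pose, push and grip.
It also fails if it takes over 72 s, if anything falls off the work surface, if the arm or the gripper's body presses on something with over 40 N, if the wrist force passes 120 N, or if a joint passes its speed limit or range.

### The arm

A 6-joint arm with a two-finger parallel gripper is mounted at the origin on the work surface. World frame = base frame: x ahead of the robot, y to its left, z up, the work surface at z = 0. Lengths are in m, angles in rad, forces in N, time in s.
With the tool pointing down it reaches from about 0.3 to 0.875 m from the base axis. Payload 6.4 kg.
Tool frame: the origin (TCP) lies between the finger pads; the fingertips stand 11 mm ahead of it and the grasp point (between the pads) lies 8 mm behind it (ctrl.tcp_to_tips is the distance from the TCP to the fingertips, in m); x points along the fingers, z is the direction in which the jaws open and shut, and the axes are right-handed (so a half turn about x gives the same grasp; the last joint's range is limited). The gripper opens to 85 mm and grips with 20 to 120 N. Pads are 22 mm wide; open, the fingers measure 114 mm over their backs; the gripper's body (76 mm by 85 mm) begins 54 mm behind the grasp point. The pads swing forward as they close: fully open they stand 13 mm farther back than shut.
Start: joints at [1, 0.181, 1.607, -0, 1.354, -0.206], TCP at [0.205, 0.537, 0.242] pointing down, gripper open.
Joint ranges: [-2.99, 2.99], [-0.89, 2.07], [0.3, 2.58], [-1.14, 4.28], [0, 2.63], [-3.12, 3.12]. Speed limits (rad/s): [2.57, 2.57, 3.01, 3.14, 3.14, 3.14].

### API

Orientations are given as a unit quaternion [w, x, y, z].
In Python, from bench import ctrl, eyes, hand_in gives the robot as it stands. The module is installed in compiled form; this text tells all that it offers.
- The arm moves only by the tool step_arm, never from a script. Its arguments are lists of equal length, an entry for each row: "xyz": the shift along the world's x, y, z in mm, a list of three; "spin": the turn about the world's z in rad; "fingers": the opening in per cent of the stroke, from 0 (shut) to 100 (fully open). A call has 1 to 10 rows; each row is the pose to reach, as a shift and turn from the pose commanded when the call began; what a row does not reach only later rows make up. A row lasts 1/10 s, in which the tool goes at most 50 mm and 8.59 degrees, less where a joint would pass 70% of its speed; a pose out of reach is approached as far as the arm can. A call with a gripper value outside its range is refused whole. The fingers move at their own pace and stop on an object; the grip force is fixed at half the most. Time passes only in rows, so rows that repeat a pose let the fingers close. It gives the time, the measured TCP pose, the force and the opening at its end, in the units of the state.
- ctrl.get_obs(): the state, without advancing time (a new reading comes with each control period).
- eyes.camera(name): name is "scene" or "top"; returns the picture (384x512x3 uint8, red, green, blue); there is no depth.
- eyes.camera_model(name): a dict with "vertical_fov" (degrees; the focal length in pixels is half the picture's height over the tangent of half this angle, whatever the lens; pixels are square), "cx", "cy" (the principal point, pixels), "dist_coeffs" ([k1, k2, p1, p2, k3] as OpenCV has them; the pictures are not rectified), "pose" (4x4, takes a point from camera to world coordinates). Camera axes: x right, y up, looking along -z (the intrinsics and any distortion apply to the point x, -y, -z); pixel columns grow to the right and rows downward; lengths in m; the calibration is good to about 2 mm. A picture is of the moment at which its call begins. camera_model takes no time and is no camera call.
- hand_in(): hands the job in, once; it reports no verdict.
The state is a dict: "time_s": time; "q": joint angles; "dq": joint speeds; "joint_efforts": joint torques, N m; "eef_pos": TCP position; "eef_rot": TCP orientation; "wrist_force": force on the tool from outside, world axes, zero at the start; "torque": the same for the moment, N m; "opening": opening from 0.0 (shut) to 1.0 (fully open).
Only numpy, scipy, OpenCV 4.12 (cv2) and the standard library are available. Lean on these libraries where they do the work, as an engineer would, in place of code of your own. Each camera call takes 0.05 s, during which the arm holds its last target.

## Working session

There is one attempt and no reset: what is moved stays moved. The work goes in short steps, Python scripts to look and compute and a tool call to move; the robot and the scene stay as the last step left them, time stands still between calls to the robot, and variables do not carry over. Pictures are saved under pics/ and viewed, and the job is handed in when it is done.

Besides the shell and the picture viewer there is one more tool, called after "Emit:" by a JSON object that holds its "op" and its "data". step_arm: Moves the arm, as the interface text tells. Its arguments: {"type":"object","properties":{"xyz":{"type":"array"},"spin":{"type":"array"},"fingers":{"type":"array"}},"required":["xyz","spin","fingers"]}

```bash
mkdir -p pics; cat > h.py <<'E'
import numpy as np, cv2
from bench import ctrl, eyes
def snap(cam,name):
    im=eyes.camera(cam); cv2.imwrite(f'pics/{name}.png',im[:,:,::-1]); return im
def KD(cam):
    m=eyes.camera_model(cam); f=192/np.tan(np.radians(m['vertical_fov'])/2)
    return np.array([[f,0,m['cx']],[0,f,m['cy']],[0,0,1]]),np.array(m['dist_coeffs'],float),np.array(m['pose'])
def px2w(cam,uv,z):
    K,D,P=KD(cam)
    n=cv2.undistortPoints(np.array(uv,float).reshape(-1,1,2),K,D).reshape(-1,2)
    d=np.c_[n[:,0],-n[:,1],-np.ones(len(n))]@P[:3,:3].T
    o=P[:3,3]; s=(z-o[2])/d[:,2]
    return o+d*s[:,None]
def w2px(cam,X):
    K,D,P=KD(cam)
    c=(np.array(X,float).reshape(-1,3)-P[:3,3])@P[:3,:3]
    c=c*[1,-1,-1]
    return cv2.projectPoints(c,np.zeros(3),np.zeros(3),K,D)[0].reshape(-1,2)
def crop(name,out,x0,y0,x1,y1,k):
    im=cv2.imread(f'pics/{name}.png')[y0:y1,x0:x1]
    cv2.imwrite(f'pics/{out}.png',cv2.resize(im,None,fx=k,fy=k,interpolation=cv2.INTER_CUBIC))
E
python3 - <<'E'
from h import *
snap('top','top0');snap('scene','scene0')
o=ctrl.get_obs()
for k in o: print(k,np.round(o[k],4))
print(ctrl.tcp_to_tips)
for c in('top','scene'): print(KD(c))
E
```

```text
time_s 0.1
q [ 0.9997  0.1815  1.6079  0.      1.3538 -0.2063]
dq [-0.0007 -0.0008 -0.0035 -0.0009 -0.0006 -0.0003]
joint_efforts [ 1.00000e-03 -4.45877e+01 -3.52243e+01 -2.00000e-04  4.00000e-03
  0.00000e+00]
eef_pos [0.2049 0.5368 0.2415]
eef_rot [ 0.5819 -0.4012  0.5829  0.4008]
wrist_force [-0.0936  0.9249 -1.5112]
torque [ 0.0053 -0.0424  0.0245]
opening 0.9998
0.011
(array([[485.6326672 ,   0.        , 259.85961924],
       [  0.        , 485.6326672 , 176.81830185],
       [  0.        ,   0.        ,   1.        ]]), array([0.05615475, 0.        , 0.        , 0.        , 0.        ]), array([[ 0.02576073,  0.99177259, -0.12539342,  0.46153333],
       [-0.99964714,  0.02636976,  0.00319928, -0.00817745],
       [ 0.00647956,  0.12526676,  0.99210194,  1.27009344],
       [ 0.        ,  0.        ,  0.        ,  1.        ]]))
(array([[445.069543  ,   0.        , 256.01216694],
       [  0.        , 445.069543  , 192.45945056],
       [  0.        ,   0.        ,   1.        ]]), array([0.00495333, 0.        , 0.        , 0.        , 0.        ]), array([[ 0.82347261, -0.31973677,  0.46868033,  1.0159084 ],
       [ 0.56694247,  0.43219953, -0.70127013, -0.6182703 ],
       [ 0.02165843,  0.84319153,  0.53717683,  0.55364036],
       [ 0.        ,  0.        ,  0.        ,  1.        ]]))
```

View pics/top0.png

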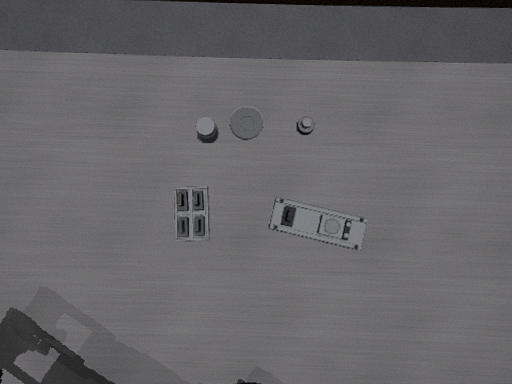

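View pics/scene0.png

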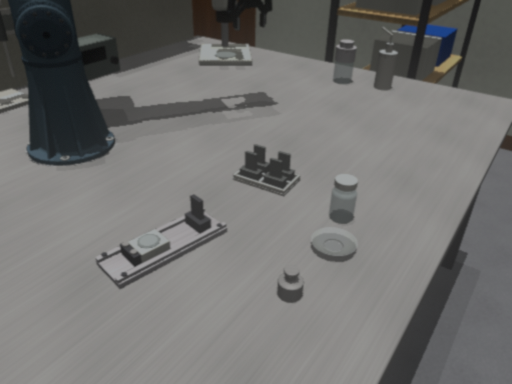

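```bash
python3 - <<'E'
from h import *
crop('top0','t_tray',165,175,220,250,8)
crop('top0','t_vise',262,190,374,256,7)
crop('scene0','s_vise',90,185,240,285,5)
crop('scene0','s_tray',225,135,310,200,8)
E
```

```text
(no output)
```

View pics/t_tray.png

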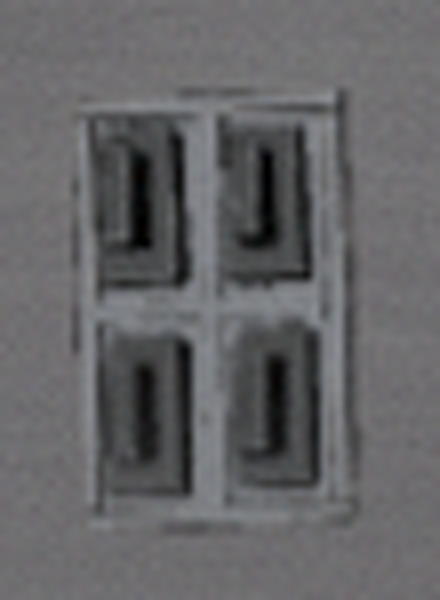

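View pics/t_vise.png

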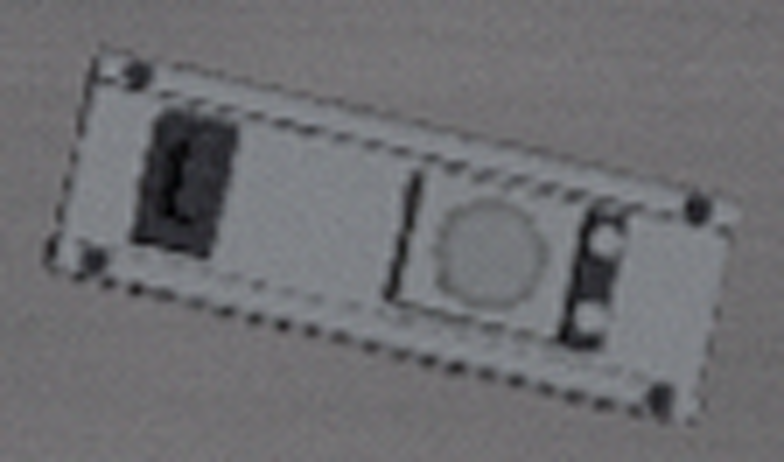

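View pics/s_vise.png

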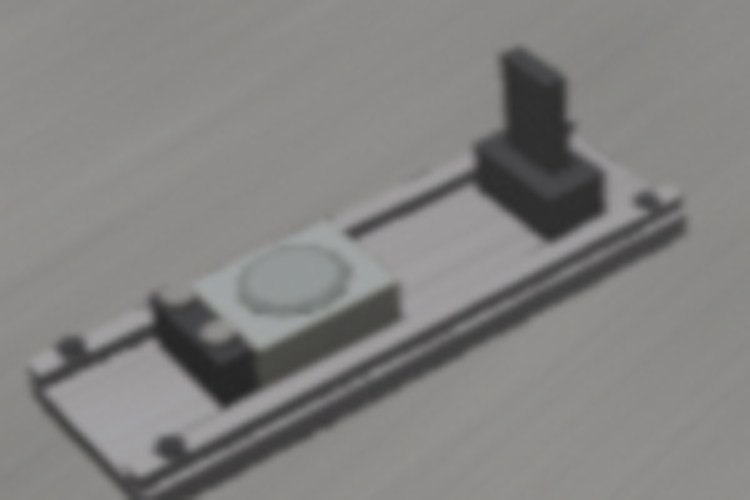

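View pics/s_tray.png

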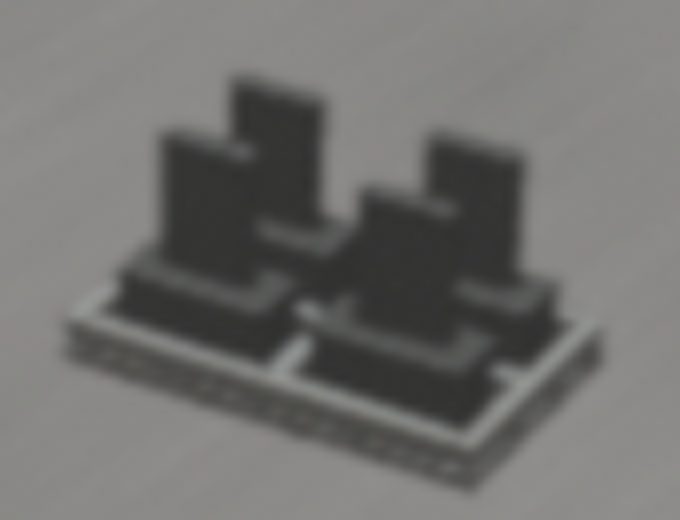

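```bash
cat > fit.py <<'E'
from h import *
from scipy.optimize import least_squares
def cv(p,x0,y0,k): return (np.array(p,float)+.5)/k-.5+[x0,y0]
def xf(p,L): 
    c,s=np.cos(p[2]),np.sin(p[2]); L=np.array(L,float)
    return np.c_[p[0]+c*L[:,0]-s*L[:,1],p[1]+s*L[:,0]+c*L[:,1],L[:,2]]
# vise: order corners
tv=cv([(98,52),(740,212),(697,420),(50,268)],262,190,7)
Lv=[(.042,.12,.02),(.042,-.12,.02),(-.042,-.12,.02),(-.042,.12,.02)]
sv=cv([(30,368),(688,193),(133,490)],90,185,5); Ls=[(-.042,-.12,.02),(.042,.12,.02),(.042,-.12,.02)]
f=lambda p: np.r_[(w2px('top',xf(p,Lv))-tv).ravel()]
r=least_squares(f,[.4,-.15,-.2]); print('vise top',r.x,np.round(f(r.x).reshape(-1,2),1)); pt=r.x
print(px2w('top',tv,.02))
print('scene resid with it',w2px('scene',xf(pt,Ls))-sv)
g=lambda p: np.r_[f(p),(w2px('scene',xf(p,Ls))-sv).ravel()]
r=least_squares(g,pt); print('both',r.x,np.round(g(r.x).reshape(-1,2),1))
# tray
tt=cv([(80,103),(340,98),(352,518),(92,522)],165,175,8)
Lt=[(.069,.043,.016),(.069,-.043,.016),(-.069,-.043,.016),(-.069,.043,.016)]
f2=lambda p:(w2px('top',xf(p,Lt))-tt).ravel()
r=least_squares(f2,[.4,.15,0]);print('tray',r.x,np.round(f2(r.x).reshape(-1,2),1)); 
ss=cv([(70,320),(470,440),(603,325)],225,135,8)
print(w2px('scene',xf(r.x,[(-.069,-.043,.016),(.069,-.043,.016),(.069,.043,.016)]))-ss)
E
python3 fit.py
```

```text
vise top [ 0.50316167 -0.16421043 -0.20950771] [[ 0.6 -0.4]
 [ 0.1 -1.4]
 [-0.5  1.2]
 [-0.1  0.6]]
[[ 0.56812257 -0.05410394  0.02      ]
 [ 0.51576358 -0.2901591   0.02      ]
 [ 0.44012417 -0.27425417  0.02      ]
 [ 0.48851707 -0.03825524  0.02      ]]
scene resid with it [[-2.31947572 -1.38473208]
 [-1.36793025  1.21002615]
 [ 0.39639397 -1.33107371]]
both [ 0.50437746 -0.16398428 -0.20574329] [[ 0.4 -0.7]
 [-0.1 -2. ]
 [-0.5  0.5]
 [-0.1  0.3]
 [-1.7 -1. ]
 [-0.9  1.2]
 [ 1.2 -1. ]]
tray [0.52125841 0.16091825 0.06467122] [[-0.2 -0.3]
 [ 0.6 -1. ]
 [ 0.4  0.2]
 [-0.8  1.1]]
[[-1.74775121  0.23980499]
 [-0.78219756  1.98328879]
 [-0.61605963  0.23316264]]
```

```bash
cat > ov.py <<'E'
from fit import *
import sys
def box(p,cx,cy,hx,hy,z0,z1):
    q=xf(p,[(cx+a*hx,cy+b*hy,z) for z in(z0,z1) for a,b in((-1,-1),(1,-1),(1,1),(-1,1))])
    E=[(i,(i+1)%4) for i in range(4)]+[(4+i,4+(i+1)%4) for i in range(4)]+[(i,i+4) for i in range(4)]
    return q,E
def draw(cam,src,out,win,k,boxes):
    x0,y0,x1,y1=win
    im=cv2.imread(f'pics/{src}.png')[y0:y1,x0:x1]; im=cv2.resize(im,None,fx=k,fy=k,interpolation=cv2.INTER_CUBIC)
    im=cv2.convertScaleAbs(im,alpha=1.5)
    for b,col in boxes:
        q,E=box(*b); u=(w2px(cam,q)-[x0,y0]+.5)*k-.5
        for i,j in E: cv2.line(im,tuple(int(v) for v in u[i]),tuple(int(v) for v in u[j]),col,1)
    cv2.imwrite(f'pics/{out}.png',im)
V=np.array([.5038,-.1641,-.207]); T=np.array([.5213,.1609,.055])
def vb(jy,hy): return [((V,0,0,.042,.12,0,.02),(0,255,0)),((V,0,jy+0.014,.025,.014,.012,.036),(0,0,255)),((V,0,jy+.014,.015,.005,.036,.08),(0,0,255)),((V,0,hy-.03,.025,.03,.012,.034),(255,100,0))]
E
cat > o1.py <<'E'
from ov import *
b=vb(.068,.0)
draw('top','top0','ov_tv',(262,190,374,256),7,b)
draw('scene','scene0','ov_sv',(90,185,240,285),5,b)
t=[((T,0,0,.069,.043,0,.016),(0,255,0))]
for a in(-1,1):
  for c in(-1,1): t+=[((T,a*.033,c*.020,.025,.012,.006,.03),(0,0,255)),((T,a*.033,c*.020,.015,.004,.03,.074),(255,100,0))]
draw('top','top0','ov_tt',(165,175,220,250),8,t)
draw('scene','scene0','ov_st',(225,135,310,200),8,t)
E
python3 o1.py >/dev/null
```

```text
(no output)
```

View pics/ov_tv.png

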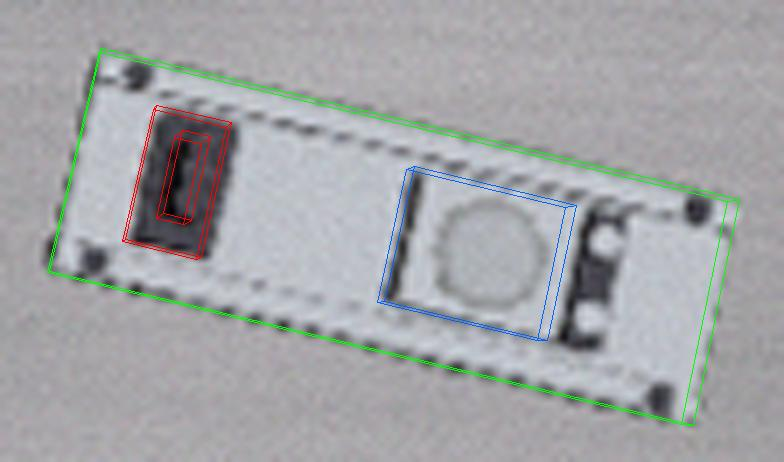

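View pics/ov_sv.png

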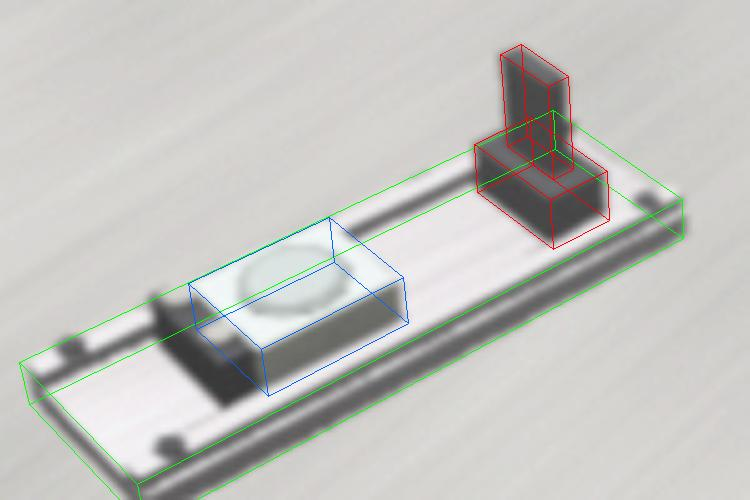

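View pics/ov_tt.png

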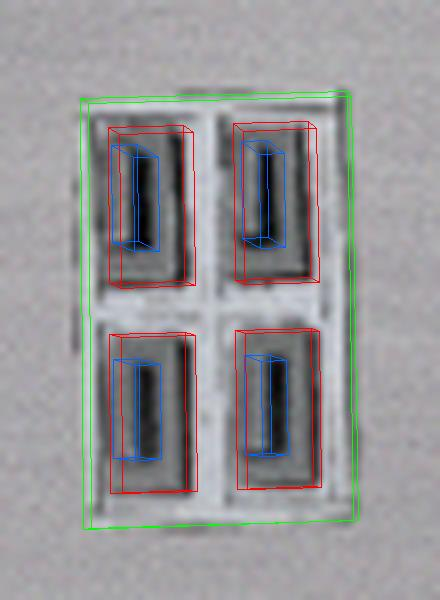

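View pics/ov_st.png

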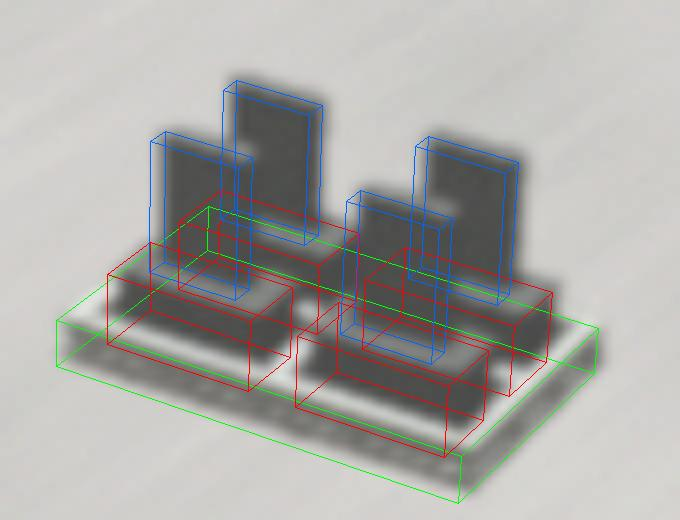

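```bash
cat > o2.py <<'E'
from ov import *
import ov
V=np.array([.5045,-.1635,-.207]); ov.V=V
b=vb(.0655,-.003)
draw('top','top0','ov_tv',(262,190,374,256),7,b)
draw('scene','scene0','ov_sv',(90,185,240,285),5,b)
T=np.array([.522,.1618,.068])
t=[((T,0,0,.069,.043,0,.016),(0,255,0))]
for a in(-1,1):
  for c in(-1,1):
    t+=[((T,a*.033,c*.020+.0015,.025,.012,.006,.03),(0,0,255)),((T,a*.033,c*.020+.0015,.015,.004,.03,.074),(255,100,0))]
    print(a,c,xf(T,[(a*.033,c*.02+.0015,.052)]))
print(xf(V,[(0,.0655+.014,.058),(0,.0655,0),(0,-.003,0)]))
draw('top','top0','ov_tt',(165,175,220,250),8,t)
draw('scene','scene0','ov_st',(225,135,310,200),8,t)
a=[cv2.imread(f'pics/{n}.png') for n in('ov_tt','ov_st')]
h=600; im=np.hstack([cv2.resize(x,None,fx=.7,fy=.7) if 0 else cv2.copyMakeBorder(x,0,h-x.shape[0],0,0,cv2.BORDER_CONSTANT) for x in a]); cv2.imwrite('pics/ov_t2.png',cv2.resize(im,(800,428)))
a=[cv2.imread(f'pics/{n}.png') for n in('ov_tv','ov_sv')]
cv2.imwrite('pics/ov_v2.png',cv2.resize(np.vstack([a[0],cv2.resize(a[1],(784,523))]),(478,600)))
from scipy.spatial.transform import Rotation as R
q=ctrl.get_obs()['eef_rot'];print(R.from_quat([*q[1:],q[0]]).as_matrix().round(3))
E
python3 o2.py | tail -9
```

```text
-1 1 [[0.48761539 0.18100804 0.052     ]]
1 -1 [[0.55618076 0.14558503 0.052     ]]
1 1 [[0.55346286 0.18549258 0.052     ]]
[[ 0.52083923 -0.08569717  0.058     ]
 [ 0.51796188 -0.0993983   0.        ]
 [ 0.50388343 -0.16643596  0.        ]]
[[-0.001 -0.934  0.357]
 [-0.001  0.357  0.934]
 [-1.     0.    -0.002]]
```

View pics/ov_t2.png

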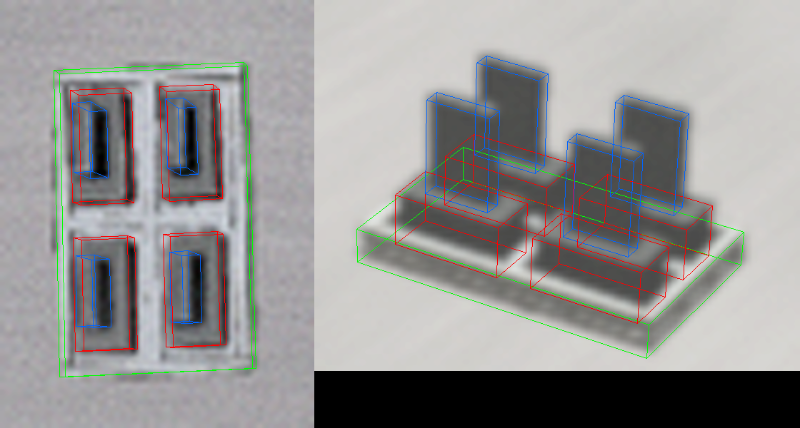

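View pics/ov_tv.png

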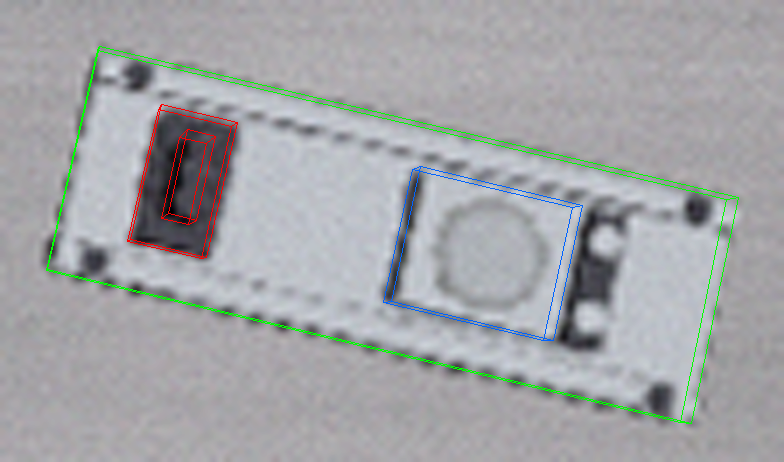

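View pics/ov_sv.png

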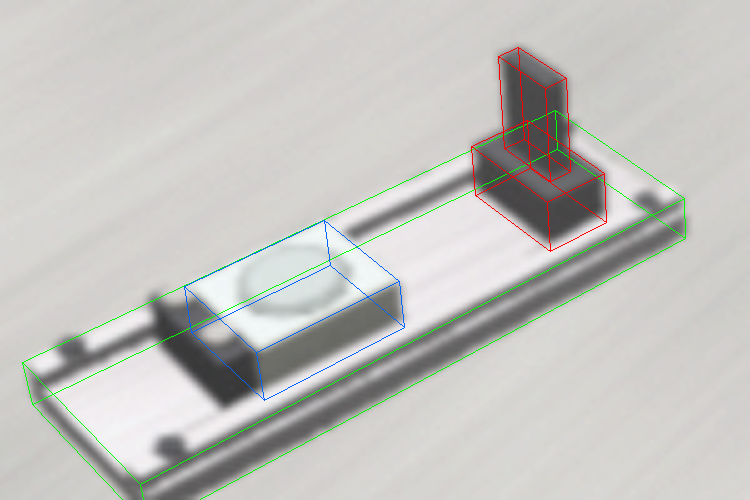

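Emit:
{"op": "step_arm", "data": {"xyz": [[20,-28,-5],[60,-84,-15],[100,-140,-25],[140,-195,-40],[180,-250,-55],[215,-300,-65],[245,-340,-75],[270,-375,-85],[282,-392,-90],[285,-396,-91]], "spin": [-0.06,-0.2,-0.34,-0.48,-0.62,-0.76,-0.9,-1.03,-1.11,-1.137], "fingers": [65,65,65,65,65,65,65,65,65,65]}}

```text
time_s: 1.1
eef_pos: [0.484, 0.1486, 0.1532]
eef_rot: [0.707, -0.023, 0.707, 0.023]
wrist_force: [0.6, 0.6, 0.7]
opening: 0.651
```

Emit:
{"op": "step_arm", "data": {"xyz": [[0,0,0],[0,0,0],[0,0,0]], "spin": [0,0,0], "fingers": [65,65,65]}}

```text
time_s: 1.4
eef_pos: [0.4827, 0.1512, 0.1536]
eef_rot: [0.706, -0.025, 0.707, 0.025]
wrist_force: [0.1, -0.5, -0.7]
opening: 0.647
```

```bash
python3 - <<'E'
from h import *
from scipy.spatial.transform import Rotation as R
snap('scene','s1');snap('top','t1');crop('s1','s1c',200,80,330,200,5);crop('t1','t1c',140,150,250,260,5)
o=ctrl.get_obs();q=o['eef_rot'];m=R.from_quat([*q[1:],q[0]]).as_matrix();print(o['eef_pos'],np.arctan2(m[1,2],m[0,2]),o['opening'],m[:,0],o['q'])
E
```

```text
[0.48269083 0.15175452 0.1538867 ] 0.07124438016203535 0.6478610774856562 [-1.67715505e-05  2.39861030e-04 -9.99999971e-01] [ 6.94880460e-02  1.28272841e-01  1.85873751e+00  2.62890626e-04
  1.15458240e+00 -1.86262101e-03]
```

View pics/s1c.png

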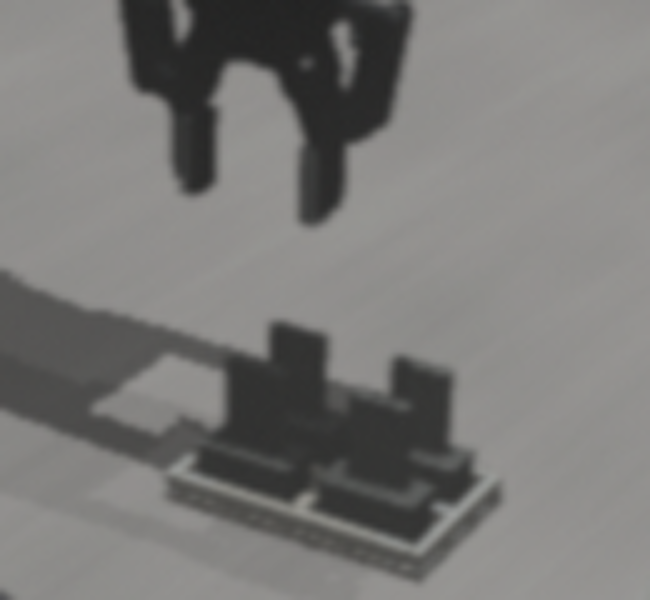

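View pics/t1c.png

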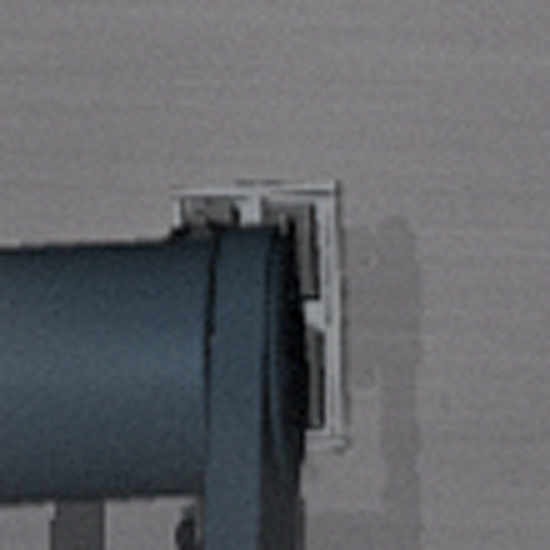

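Emit:
{"op": "step_arm", "data": {"xyz": [[4,-5,-10],[7.5,-10.5,-30],[7.5,-10.5,-50],[7.5,-10.5,-58],[7.5,-10.5,-58],[7.5,-10.5,-58]], "spin": [0,0,0,0,0,0], "fingers": [65,65,65,65,65,65]}}

```text
time_s: 2.1
eef_pos: [0.4912, 0.1403, 0.0961]
eef_rot: [0.707, -0.025, 0.707, 0.025]
wrist_force: [-0.9, -0.1, -0.4]
opening: 0.653
```

```bash
python3 - <<'E'
from h import *
snap('scene','s2');crop('s2','s2c',215,90,315,200,7);
E
```

```text
(no output)
```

View pics/s2c.png

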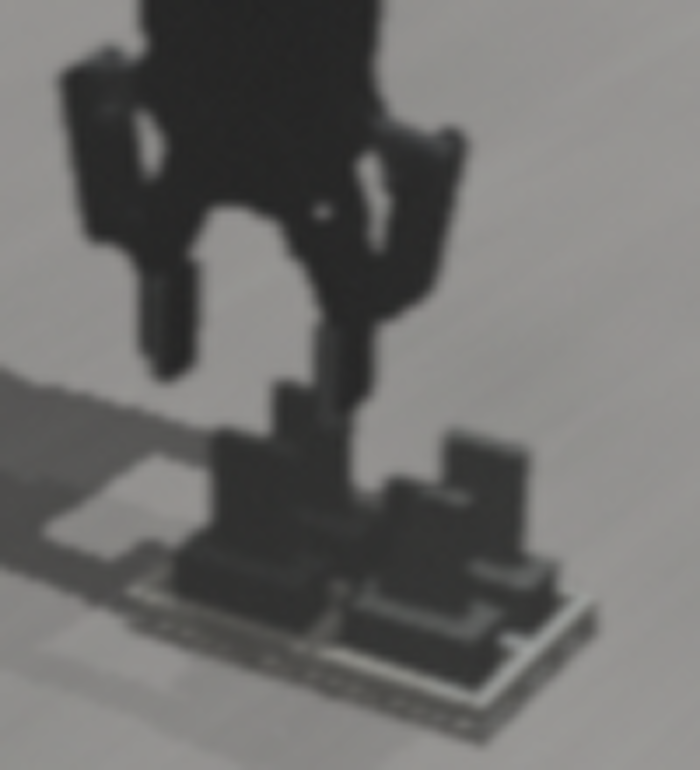

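Fingertips at (168,380) and (345,410) in the crop straddle the front-left fin (x about 215 to 300), so it is centred. I'll descend and grip.

Emit:
{"op": "step_arm", "data": {"xyz": [[-0.5,0.5,-15],[-0.5,0.5,-32],[-0.5,0.5,-45],[-0.5,0.5,-49],[-0.5,0.5,-49],[-0.5,0.5,-49],[-0.5,0.5,-49],[-0.5,0.5,-49],[-0.5,0.5,-49],[-0.5,0.5,-49]], "spin": [0,0,0,0,0,0,0,0,0,0], "fingers": [65,65,65,65,65,20,20,20,20,20]}}

```text
time_s: 3.15
eef_pos: [0.4912, 0.1405, 0.0476]
eef_rot: [0.707, -0.024, 0.706, 0.024]
wrist_force: [0.0, 0.7, 5.6]
opening: 0.34
```

Emit:
{"op": "step_arm", "data": {"xyz": [[0,0,0],[0,0,5],[0,0,20],[0,0,40],[0,0,60],[0,0,75],[0,0,80],[0,0,80]], "spin": [0,0,0,0,0,0,0,0], "fingers": [20,20,20,20,20,20,20,20]}}

```text
time_s: 3.95
eef_pos: [0.4908, 0.1405, 0.1273]
eef_rot: [0.707, -0.024, 0.706, 0.024]
wrist_force: [0.1, -0.9, -0.2]
opening: 0.341
```

```bash
python3 - <<'E'
from h import *
snap('scene','s3');crop('s3','s3c',215,60,315,200,5);
E
```

```text
(no output)
```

View pics/s3c.png

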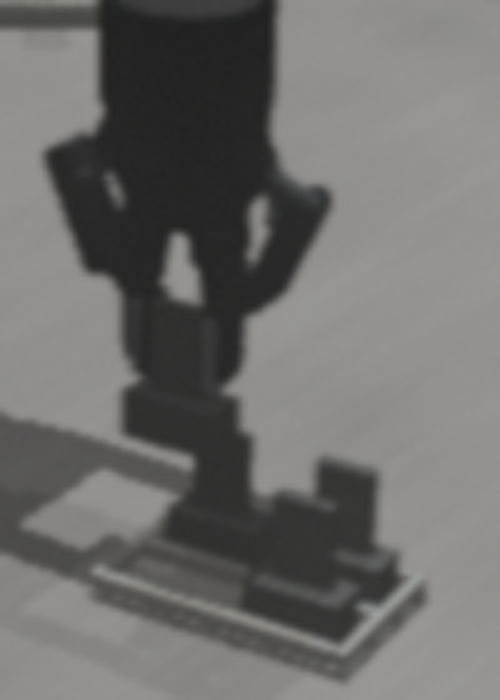

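Emit:
{"op": "step_arm", "data": {"xyz": [[1,-12,6],[3,-40,12],[5,-75,15],[7,-110,15],[9,-145,15],[11,-180,15],[13,-215,15],[15,-250,15],[16,-278,12],[16.5,-291,10]], "spin": [-0.02,-0.04,-0.08,-0.12,-0.16,-0.2,-0.24,-0.26,-0.27,-0.276], "fingers": [20,20,20,20,20,20,20,20,20,20]}}

```text
time_s: 5.0
eef_pos: [0.5063, -0.1535, 0.1361]
eef_rot: [0.703, 0.074, 0.704, -0.074]
wrist_force: [0.5, 0.6, -2.3]
opening: 0.343
```

Emit:
{"op": "step_arm", "data": {"xyz": [[0,0,0],[0,0,0],[0,0,0]], "spin": [0,0,0], "fingers": [20,20,20]}}

```text
time_s: 5.3
eef_pos: [0.5067, -0.1492, 0.1365]
eef_rot: [0.703, 0.073, 0.704, -0.072]
wrist_force: [-0.0, 0.5, -0.9]
opening: 0.339
```

```bash
python3 - <<'E'
from h import *
from scipy.spatial.transform import Rotation as R
snap('scene','s4');crop('s4','s4c',90,130,250,290,4);
snap('top','t4');crop('t4','t4c',250,180,380,280,6);
o=ctrl.get_obs();q=o['eef_rot'];m=R.from_quat([*q[1:],q[0]]).as_matrix();print(o['eef_pos'],np.arctan2(m[1,2],m[0,2]),o['opening'],m[:,0],o['q'])
E
```

```text
[ 0.50691719 -0.1492876   0.13672913] -0.20534426270917852 0.33701824093415966 [-1.53697000e-04  2.68869675e-04 -9.99999952e-01] [-5.11307298e-01  2.00582889e-01  1.81414143e+00  1.76349203e-04
  1.12713394e+00 -3.06038730e-01]
```

View pics/s4c.png

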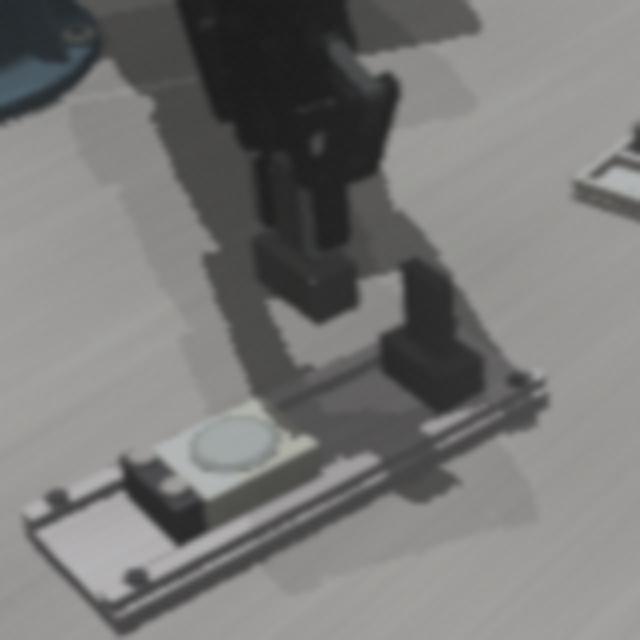

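View pics/t4c.png

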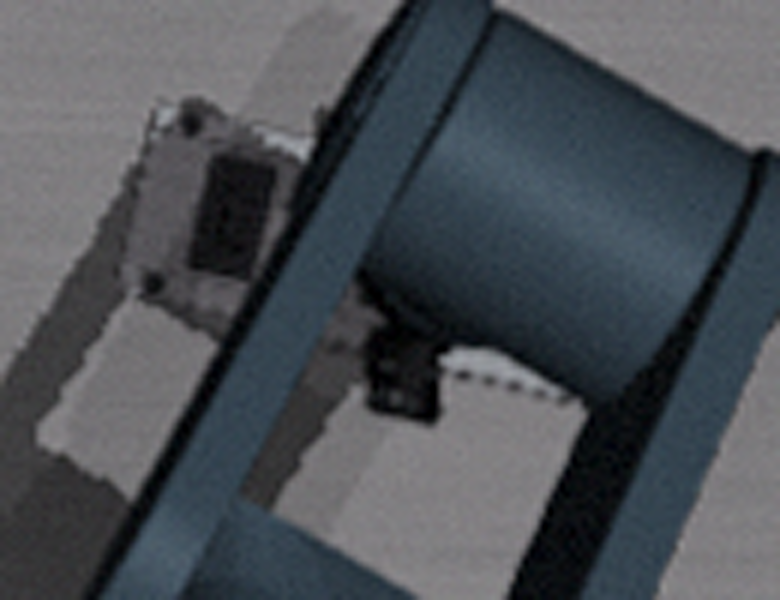

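```bash
cat > o3.py <<'E'
import ov
from ov import *
V=np.array([.5045,-.1635,-.207]); ov.V=V
P=np.array([.5069,-.1493,-.2055]); z=.1367-.0416
b=vb(.0655,-.003)
for c,col in((0,(0,0,255)),(-.004,(0,255,255))): b+=[((P,0,c,.025,.012,z,z+.024),col),((P,0,c,.015,.004,z+.024,z+.068),col)]
draw('scene','s4','ov_s4',(90,130,250,290),4,b)
E
python3 o3.py>/dev/null
```

```text
(no output)
```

View pics/ov_s4.png

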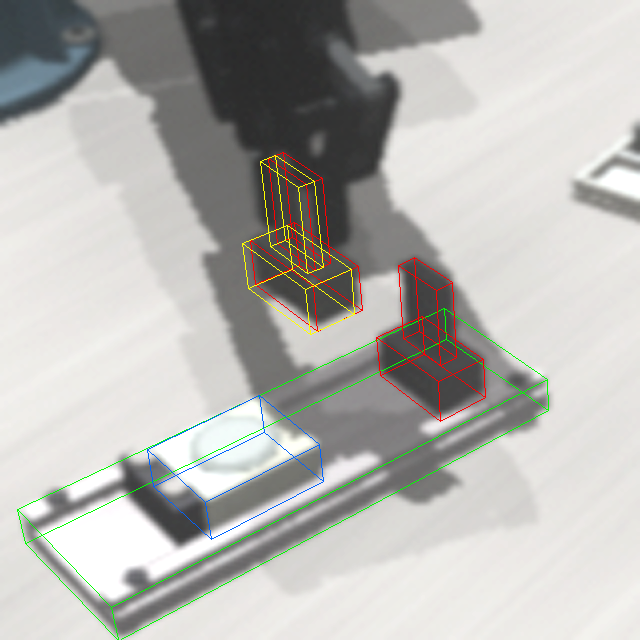

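Emit:
{"op": "step_arm", "data": {"xyz": [[0.5,-1,-20],[0.5,-1,-40],[0.5,-1,-58],[0.5,-1,-70],[0.5,-1,-78],[0.5,-1,-82],[0.5,-1,-82]], "spin": [0,0,0,0,0,0,0], "fingers": [20,20,20,20,20,20,20]}}

```text
time_s: 6.1
eef_pos: [0.5075, -0.1514, 0.0546]
eef_rot: [0.703, 0.073, 0.703, -0.073]
wrist_force: [-0.4, 0.0, 0.4]
opening: 0.338
```

```bash
python3 - <<'E'
from h import *
snap('scene','s5');crop('s5','s5c',90,130,250,290,4);
E
```

```text
(no output)
```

View pics/s5c.png

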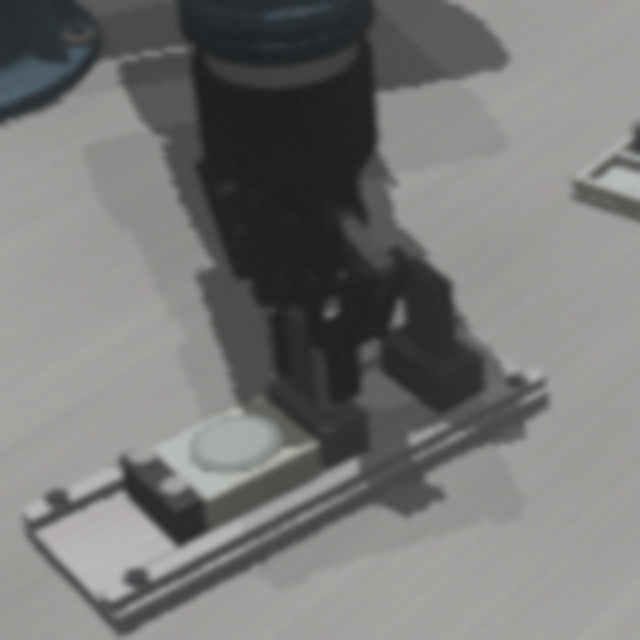

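The block sits in the channel just clear of the holder (front bottom corner about (335,465)). I'll set it down and release.

Emit:
{"op": "step_arm", "data": {"xyz": [[0,0,-1],[0,0,-1.5],[0,0,-1.5],[0,0,-1.5],[0,0,-1.5],[0,0,-1.5],[0,0,10],[0,0,35],[0,0,65],[0,0,80]], "spin": [0,0,0,0,0,0,0,0,0,0], "fingers": [20,20,60,60,60,60,60,60,60,60]}}

```text
time_s: 7.15
eef_pos: [0.5087, -0.1522, 0.1381]
eef_rot: [0.705, 0.072, 0.702, -0.074]
wrist_force: [-0.3, -0.9, 0.4]
opening: 0.598
```

Emit:
{"op": "step_arm", "data": {"xyz": [[3,20,5],[6,55,10],[12,95,10],[20,140,10],[28,185,5],[36,225,0],[43,260,-10],[47,285,-20],[49,294,-30],[49,295.5,-33]], "spin": [0.02,0.04,0.08,0.12,0.16,0.2,0.24,0.26,0.276,0.276], "fingers": [60,60,60,60,60,60,60,60,60,60]}}

```text
time_s: 8.15
eef_pos: [0.5558, 0.1448, 0.101]
eef_rot: [0.706, -0.025, 0.707, 0.025]
wrist_force: [-0.4, -0.1, -1.1]
opening: 0.599
```

Emit:
{"op": "step_arm", "data": {"xyz": [[0,0,0],[0,0,0],[0,0,0]], "spin": [0,0,0], "fingers": [65,65,65]}}

```text
time_s: 8.45
eef_pos: [0.5569, 0.1428, 0.1024]
eef_rot: [0.707, -0.024, 0.706, 0.024]
wrist_force: [0.4, -1.0, -1.1]
opening: 0.653
```

```bash
python3 - <<'E'
from h import *
from scipy.spatial.transform import Rotation as R
snap('scene','s6');crop('s6','s6c',90,90,320,290,3);
o=ctrl.get_obs();q=o['eef_rot'];m=R.from_quat([*q[1:],q[0]]).as_matrix();print(o['eef_pos'],np.arctan2(m[1,2],m[0,2]),o['opening'])
E
```

```text
[0.55688023 0.14296014 0.10234144] 0.0674536898476328 0.6417847894037543
```

View pics/s6c.png

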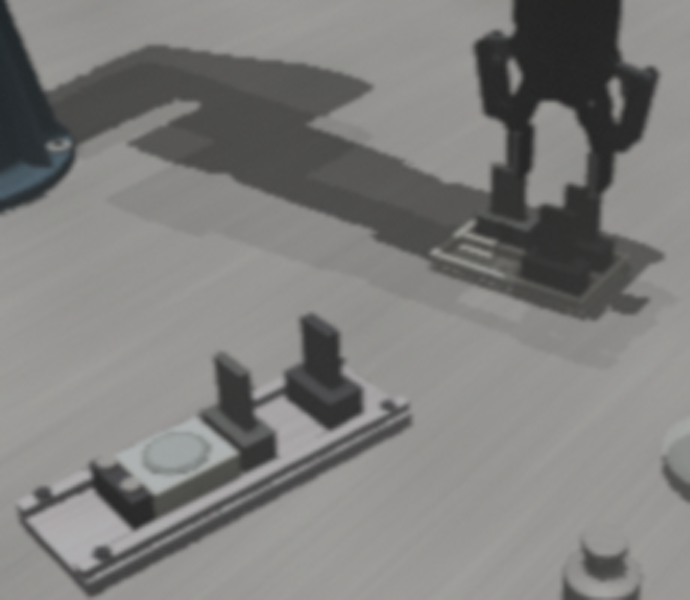

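First spacer stands upright in the channel at crop (238,430). The gripper straddles the front-right tray fin. I'll descend and grip.

Emit:
{"op": "step_arm", "data": {"xyz": [[-0.5,1.5,-15],[-0.5,2,-32],[-0.5,2,-47],[-0.5,2,-55],[-0.5,2,-55],[-0.5,2,-55],[-0.5,2,-55],[-0.5,2,-55],[-0.5,2,-55],[-0.5,2,-55]], "spin": [0,0,0,0,0,0,0,0,0,0], "fingers": [65,65,65,65,65,20,20,20,20,20]}}

```text
time_s: 9.5
eef_pos: [0.5566, 0.146, 0.0475]
eef_rot: [0.707, -0.024, 0.706, 0.024]
wrist_force: [0.3, -0.2, 3.1]
opening: 0.343
```

Emit:
{"op": "step_arm", "data": {"xyz": [[0,0,0],[0,0,5],[0,0,20],[0,0,40],[0,0,60],[0,0,80],[0,0,92],[0,0,95]], "spin": [0,0,0,0,0,0,0,0], "fingers": [20,20,20,20,20,20,20,20]}}

```text
time_s: 10.3
eef_pos: [0.5569, 0.1461, 0.1439]
eef_rot: [0.708, -0.024, 0.706, 0.024]
wrist_force: [-0.2, -0.1, -0.9]
opening: 0.338
```

```bash
python3 - <<'E'
from h import *
snap('scene','s7');crop('s7','s7c',90,60,320,290,2.6);
print(ctrl.get_obs()['eef_pos'])
E
```

```text
[0.55654321 0.14603589 0.14321149]
```

View pics/s7c.png

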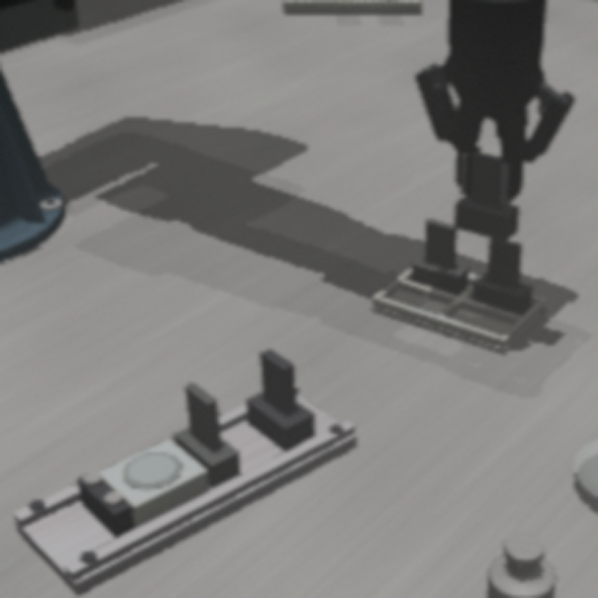

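Emit:
{"op": "step_arm", "data": {"xyz": [[-2,-12,3],[-7,-40,5],[-13,-75,5],[-19,-110,5],[-25,-145,5],[-30,-180,5],[-35,-213,5],[-39,-242,3],[-42,-259,0],[-43,-265.5,0]], "spin": [-0.02,-0.04,-0.08,-0.12,-0.16,-0.2,-0.24,-0.26,-0.27,-0.275], "fingers": [20,20,20,20,20,20,20,20,20,20]}}

```text
time_s: 11.35
eef_pos: [0.5113, -0.1214, 0.1403]
eef_rot: [0.702, 0.074, 0.704, -0.074]
wrist_force: [-0.4, 0.8, -1.4]
opening: 0.341
```

Emit:
{"op": "step_arm", "data": {"xyz": [[0,0,0],[0,0,0],[0,0,0]], "spin": [0,0,0], "fingers": [20,20,20]}}

```text
time_s: 11.65
eef_pos: [0.5129, -0.1186, 0.1416]
eef_rot: [0.703, 0.072, 0.704, -0.072]
wrist_force: [-0.3, 0.4, 0.4]
opening: 0.342
```

```bash
python3 - <<'E'
from h import *
from scipy.spatial.transform import Rotation as R
snap('scene','s8');crop('s8','s8c',90,130,250,290,4);
o=ctrl.get_obs();q=o['eef_rot'];m=R.from_quat([*q[1:],q[0]]).as_matrix();print(o['eef_pos'],np.arctan2(m[1,2],m[0,2]),o['opening'])
E
```

```text
[ 0.5130224  -0.11855603  0.14169629] -0.20464815858434668 0.33977730836121406
```

View pics/s8c.png

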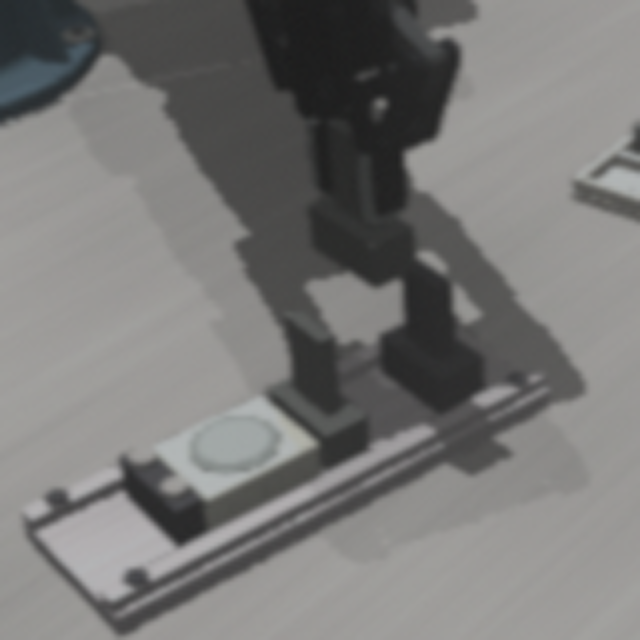

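```bash
cat > o4.py <<'E'
import ov
from ov import *
V=np.array([.5045,-.1635,-.207]); ov.V=V
P=np.array([.5131,-.1186,-.2047]); b=vb(.0655,-.003)
for z,col in((.100,(0,255,255)),(.012,(0,255,255))): b+=[((P,0,0,.025,.012,z,z+.024),col),((P,0,0,.015,.004,z+.024,z+.068),col)]
b+=[((V,0,.0125,.025,.012,.012,.036),(255,0,255)),((V,0,.0125,.015,.004,.036,.08),(255,0,255))]
draw('scene','s8','ov_s8',(90,130,250,290),4,b)
print((P-V)[:2]@[[.9787,.2055],[-.2055,.9787]])
E
python3 o4.py|tail -1
```

```text
[-0.00081013  0.04571093]
```

View pics/ov_s8.png

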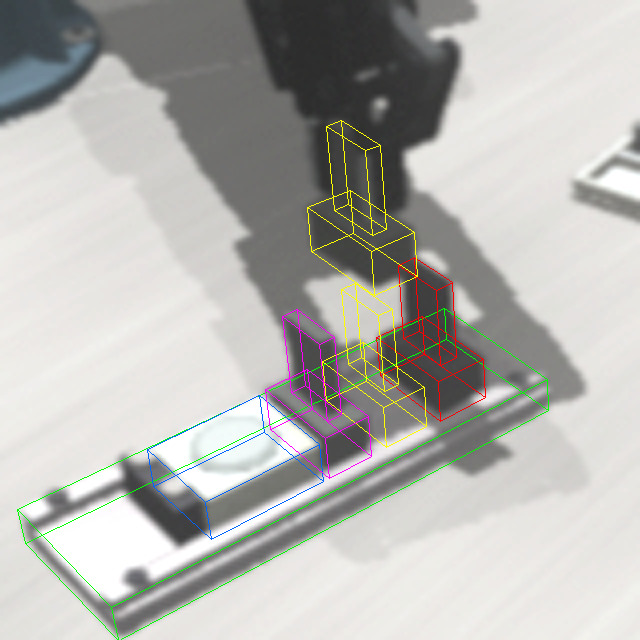

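Emit:
{"op": "step_arm", "data": {"xyz": [[0.3,-1,-20],[0.3,-1,-42],[0.3,-1,-62],[0.3,-1,-75],[0.3,-1,-83],[0.3,-1,-86],[0.3,-1,-87],[0.3,-1,-88],[0.3,-1,-88]], "spin": [0,0,0,0,0,0,0,0,0], "fingers": [20,20,20,20,20,20,20,20,20]}}

```text
time_s: 12.6
eef_pos: [0.5137, -0.1207, 0.0543]
eef_rot: [0.704, 0.073, 0.703, -0.073]
wrist_force: [0.6, -0.4, -1.0]
opening: 0.34
```

```bash
python3 - <<'E'
from h import *
snap('scene','s9');crop('s9','s9c',90,130,250,290,4);
E
```

```text
(no output)
```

View pics/s9c.png

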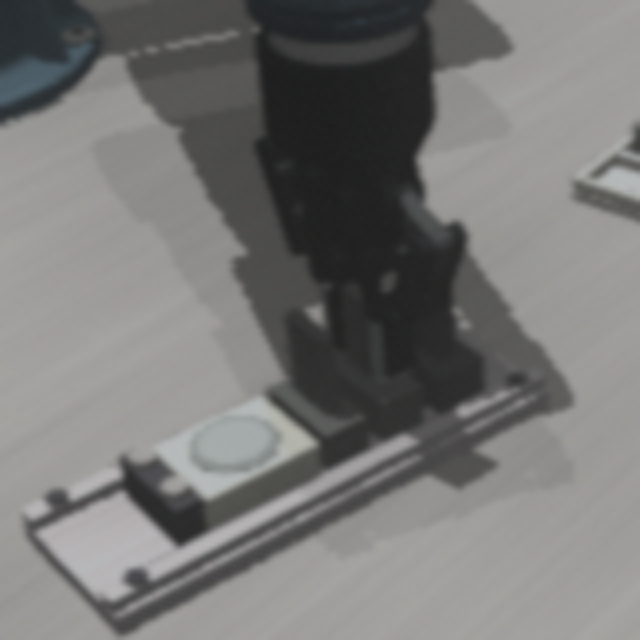

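Emit:
{"op": "step_arm", "data": {"xyz": [[0,0,-0.5],[0,0,-0.5],[0,0,-0.5],[0,0,-0.5],[0,0,-0.5],[0,0,10],[0,0,35],[0,0,65],[0,0,70],[0,0,70]], "spin": [0,0,0,0,0,0,0,0,0,0], "fingers": [20,60,60,60,60,60,60,60,60,60]}}

```text
time_s: 13.65
eef_pos: [0.5143, -0.121, 0.1254]
eef_rot: [0.705, 0.072, 0.702, -0.073]
wrist_force: [-0.6, -0.1, -0.8]
opening: 0.599
```

Emit:
{"op": "step_arm", "data": {"xyz": [[3,15,0],[7,33,0],[10,50,0],[12.5,61,0],[13,64,0],[13,64,0],[13,64,0]], "spin": [0,0,0,0,0,0,0], "fingers": [0,0,0,0,0,0,0]}}

```text
time_s: 14.35
eef_pos: [0.5261, -0.0567, 0.1234]
eef_rot: [0.703, 0.073, 0.704, -0.073]
wrist_force: [-0.2, -0.2, -0.8]
opening: 0.002
```

```bash
python3 - <<'E'
from h import *
from scipy.spatial.transform import Rotation as R
snap('scene','s10');crop('s10','s10c',90,110,270,290,4);
o=ctrl.get_obs();q=o['eef_rot'];m=R.from_quat([*q[1:],q[0]]).as_matrix();p=o['eef_pos'];print(p,np.arctan2(m[1,2],m[0,2]),o['opening'])
print((p[:2]-[.5045,-.1635])@np.array([[.9787,.2055],[-.2055,.9787]]))
E
```

```text
[ 0.52611709 -0.05694335  0.12353133] -0.20646338757396163 -0.0036274556976164003
[-0.00074075  0.1087293 ]
```

View pics/s10c.png

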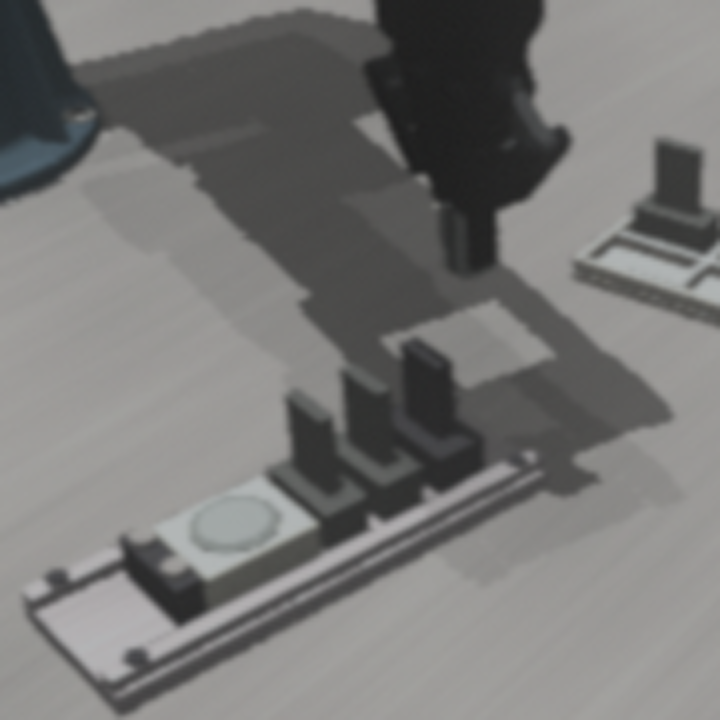

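Both spacers stand upright in line with gaps between them. I'll bring the shut fingers down behind the jaw fin.

Emit:
{"op": "step_arm", "data": {"xyz": [[0,0,-15],[0,0,-35],[0,0,-55],[0,0,-65],[0,0,-68],[0,0,-68]], "spin": [0,0,0,0,0,0], "fingers": [0,0,0,0,0,0]}}

```text
time_s: 15.0
eef_pos: [0.5263, -0.0568, 0.0557]
eef_rot: [0.703, 0.073, 0.703, -0.073]
wrist_force: [0.8, -0.6, 0.9]
opening: -0.001
```

Emit:
{"op": "step_arm", "data": {"xyz": [[-0.8,-4,0],[-1.6,-8,0],[-2.5,-12,0],[-3.1,-15,0],[-3.8,-18,0],[-4.4,-21,0],[-5,-24,0],[-5.7,-27,0]], "spin": [0,0,0,0,0,0,0,0], "fingers": [0,0,0,0,0,0,0,0]}}

```text
time_s: 15.8
eef_pos: [0.5208, -0.0836, 0.0559]
eef_rot: [0.704, 0.073, 0.703, -0.073]
wrist_force: [1.3, 2.7, 3.1]
opening: -0.003
```

```bash
python3 - <<'E'
from h import *
snap('scene','s11');crop('s11','s11c',90,130,250,290,4);
o=ctrl.get_obs();p=o['eef_pos'];M=np.array([[.9787,.2055],[-.2055,.9787]]);print(p,(p[:2]-[.5045,-.1635])@M, o['wrist_force'][:2]@M,o['wrist_force'])
E
```

```text
[ 0.52066829 -0.08401447  0.05588101] [-0.00051037  0.08111507] [0.28721264 2.59924451] [0.81517133 2.48464984 0.39348234]
```

View pics/s11c.png

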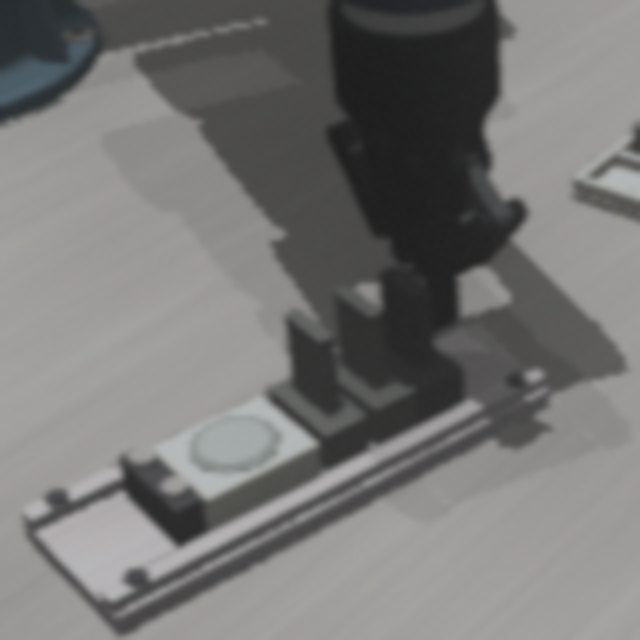

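Emit:
{"op": "step_arm", "data": {"xyz": [[-0.2,-1,0],[-0.4,-2,0],[-0.6,-3,0],[-0.8,-4,0],[-1.05,-5,0],[-1.05,-5,0]], "spin": [0,0,0,0,0,0], "fingers": [0,0,0,0,0,0]}}

```text
time_s: 16.45
eef_pos: [0.5196, -0.0886, 0.0558]
eef_rot: [0.703, 0.073, 0.703, -0.073]
wrist_force: [2.4, 3.0, 1.6]
opening: 0.001
```

Emit:
{"op": "step_arm", "data": {"xyz": [[-0.2,-1,0],[-0.4,-2,0],[-0.4,-2,0]], "spin": [0,0,0], "fingers": [0,0,0]}}

```text
time_s: 16.75
eef_pos: [0.5191, -0.0907, 0.0557]
eef_rot: [0.703, 0.073, 0.703, -0.073]
wrist_force: [1.6, 3.1, 2.0]
opening: -0.0
```

Emit:
{"op": "step_arm", "data": {"xyz": [[-0.2,-1,0],[-0.2,-1,0],[-0.2,-1,0]], "spin": [0,0,0], "fingers": [0,0,0]}}

```text
time_s: 17.05
eef_pos: [0.519, -0.0914, 0.0557]
eef_rot: [0.703, 0.073, 0.703, -0.073]
wrist_force: [3.2, 4.8, 2.8]
opening: -0.0
```

```bash
cat > st.py <<'E'
from h import *
import sys
n=sys.argv[1]
snap('scene',n);crop(n,n+'c',90,170,250,290,5);
o=ctrl.get_obs();p=o['eef_pos'];M=np.array([[.9787,.2055],[-.2055,.9787]]);print(p,(p[:2]-[.5045,-.1635])@M, o['wrist_force'][:2]@M,o['wrist_force'])
E
python3 st.py s12
```

```text
[ 0.51893643 -0.09133191  0.05571265] [-0.00070161  0.0735976 ] [1.33149635 4.83140482] [2.29579646 4.45449948 2.71934301]
```

View pics/s12c.png

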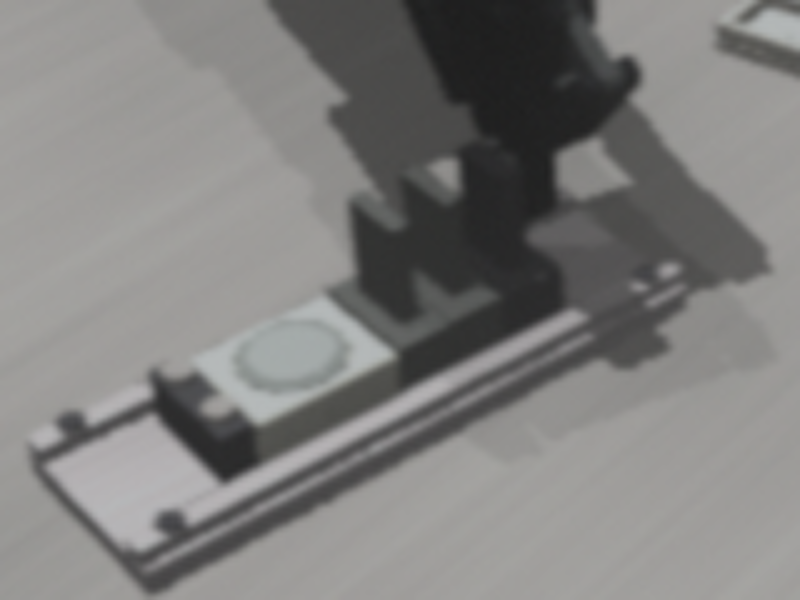

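Everything has closed up: no gaps from stop to jaw, and the force is rising. I'll push in small increments.

Emit:
{"op": "step_arm", "data": {"xyz": [[-0.1,-0.5,0],[-0.2,-1,0],[-0.2,-1,0],[-0.2,-1,0]], "spin": [0,0,0,0], "fingers": [0,0,0,0]}}

```text
time_s: 17.5
eef_pos: [0.5188, -0.0919, 0.0557]
eef_rot: [0.703, 0.073, 0.703, -0.072]
wrist_force: [3.2, 6.2, 3.8]
opening: 0.001
```

Emit:
{"op": "step_arm", "data": {"xyz": [[-0.1,-0.5,0],[-0.2,-1,0],[-0.2,-1,0],[-0.2,-1,0]], "spin": [0,0,0,0], "fingers": [0,0,0,0]}}

```text
time_s: 17.9
eef_pos: [0.5188, -0.092, 0.0558]
eef_rot: [0.704, 0.074, 0.703, -0.072]
wrist_force: [4.3, 10.8, 3.4]
opening: 0.0
```

Emit:
{"op": "step_arm", "data": {"xyz": [[-0.1,-0.5,0],[-0.2,-1,0],[-0.25,-1.3,0],[-0.25,-1.3,0],[-0.25,-1.3,0]], "spin": [0,0,0,0,0], "fingers": [0,0,0,0,0]}}

```text
time_s: 18.4
eef_pos: [0.5188, -0.092, 0.0558]
eef_rot: [0.704, 0.074, 0.703, -0.071]
wrist_force: [6.2, 15.4, 5.3]
opening: 0.0
```

```bash
python3 st.py s13
```

```text
[ 0.51877128 -0.09202879  0.05577829] [-0.00072003  0.07288162] [ 2.93367266 16.88805498] [ 6.34114845 15.92413301  4.06402554]
```

Emit:
{"op": "step_arm", "data": {"xyz": [[0,-0.3,0],[0,-0.5,0],[0,-0.5,0],[0,-0.5,0],[0,-0.5,0],[0,-0.5,0],[0,-0.5,0],[0,-0.5,0],[0,-0.5,0],[0,-0.5,0]], "spin": [0,0,0,0,0,0,0,0,0,0], "fingers": [0,0,0,0,0,0,0,0,0,0]}}

```text
time_s: 19.45
eef_pos: [0.5188, -0.0921, 0.0558]
eef_rot: [0.704, 0.075, 0.703, -0.071]
wrist_force: [6.2, 18.7, 5.4]
opening: 0.003
```

```bash
python3 st.py s14; python3 st.py s15; python3 -c "
from h import *
snap('top','t15')"
```

```text
[ 0.51879972 -0.0920608   0.05579862] [-0.00068562  0.07285614] [ 2.02147542 19.37344565] [ 5.95916086 18.54382149  5.19621939]
[ 0.51876464 -0.09205624  0.05579154] [-0.00072089  0.07285339] [ 2.85033277 19.04298395] [ 6.70239129 18.05010988  5.10157659]
```

View pics/s15c.png

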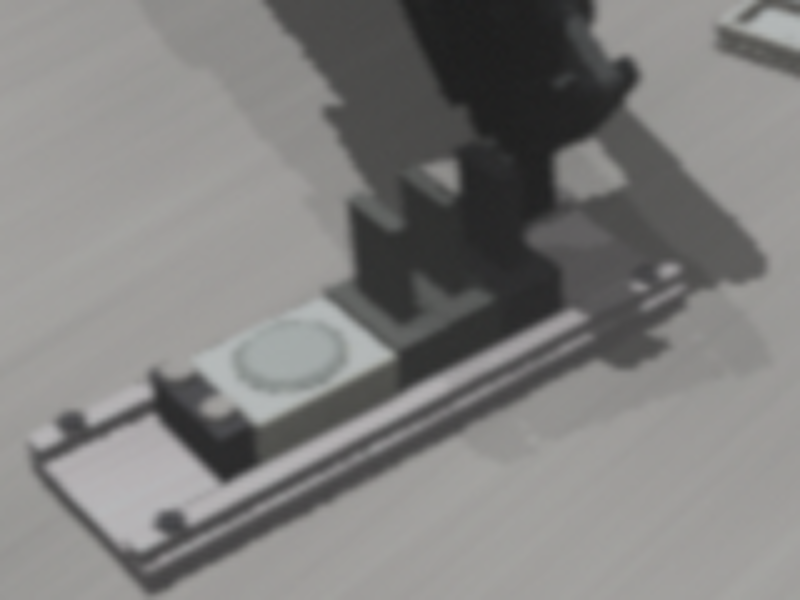

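View pics/s15.png

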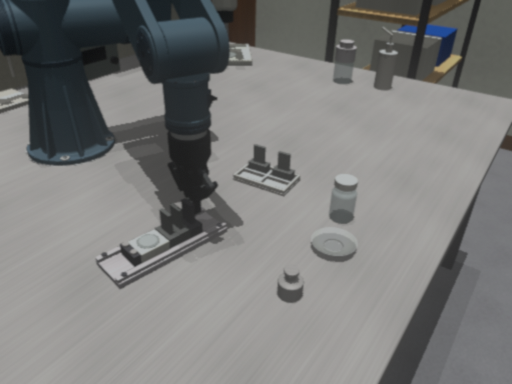

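```bash
python3 -c "
from bench import hand_in; print(hand_in())"
```

```text
the job is handed in; nothing more can be done
None
```

The vise is clamped. Two spacers stand upright side by side between the dish holder and the jaw, and the arm was still pushing the jaw fin when I handed the job in at about 19.6 s.

- **Spacers:** I measured the open gap at roughly 69 mm, so two were needed. The other two are still in the tray. I took the pair from the tray's -y row.
- **Push force:** The shut fingers push the fin towards the holder with a steady 19 N or so at the wrist. Less about 2.5 N for the return spring, that is roughly 16.5 N of squeeze. This is worked out from the wrist reading, as the clamp force itself cannot be measured directly.
- **Jaw travel:** By my estimate it stopped after about 22–23 mm of its 36 mm stroke, so it is held by the spacers and not by its end stop. In the last increments the force rose while the position stayed put.
- **Last pictures:** The scene camera shows no visible gaps from stop to jaw and both spacers upright. The bottle, dish and weight look untouched.
- **Disagreements:** The two cameras disagreed by about 2 mm, and I placed the parts with enough clearance to allow for that. There is a side force of 2–3 N across the channel and about 5 N vertically at the fin, which I took to be friction.

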